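# Index the analyser's sample carousel to its third stop and hold it for loading

## Robot

A 7-joint arm with a two-finger parallel gripper is mounted at the origin on the work surface. World frame = base frame: x ahead of the robot, y to its left, z up, the work surface at z = 0. Lengths are in m, angles in rad, forces in N, time in s.
With the tool pointing down it reaches from about 0.425 to 0.825 m from the base axis. Payload 3.6 kg.
Tool frame: the origin (TCP) lies midway between the tips of the shut fingers; the grasp point (between the pads) lies 19 mm behind it (r.grasp_offset is the distance from the TCP to the grasp point, in m); x points along the fingers, z is the direction in which the jaws open and shut, and the axes are right-handed (so a half turn about x gives the same grasp; the last joint's range is limited). The gripper opens to 93 mm and grips with 3 to 60 N. Pads are 15 mm wide; open, the fingers measure 128 mm over their backs; the gripper's body (75 mm by 188 mm) begins 65 mm behind the grasp point.
Start: joints at [-1.272, 0.615, -0.013, 1.423, 0.008, 1.103, -0.04], TCP at [0.207, 0.616, 0.219] pointing down, gripper open.
Joint ranges: [-3.12, 3.12], [-0.3, 2.06], [-1.34, 1.32], [0.26, 2.42], [-1.36, 4.5], [0.01, 1.98], [-2.84, 2.84]. Speed limits (rad/s): [2.79, 2.79, 3.14, 3.14, 3.14, 3.14, 3.14].

## Interface

Orientations are given as a rotation vector (axis times angle).
In Python, from bench import r gives the robot as it stands. The module is installed in compiled form; this text tells all that it offers.
- The arm moves only by the tool drive_tool, never from a script. Its arguments are lists of equal length, an entry for each row: "offset": the shift along the tool's x, y, z in m, a list of three; "angular": the turn, a rotation vector about the tool's x, y, z in rad, a list of three; "hand": the finger opening in m, from 0 to 0.093. A call has exactly 10 rows; each row is the pose to reach, as a shift and turn from the pose commanded when the call began, along the tool's axes at that moment; what a row does not reach only later rows make up. A row lasts 1/8 s, in which the tool goes at most 62.5 mm and 10.7 degrees, less where a joint would pass 70% of its speed; a pose out of reach is approached as far as the arm can. A call with a gripper value outside its range is refused whole. The fingers move at their own pace and stop on an object; "squeeze" is the grip in N (left out, the last holds). Time passes only in rows, so rows that repeat a pose let the fingers close, or fill a call up. It gives the time, the measured TCP pose, the force and the opening at its end, in the units of the state.
- r.get_obs(): the state, without advancing time (a new reading comes with each control period).
- r.grab_frame(name): name is "side" or "top" or "wrist"; returns the picture (400x640x3 uint8, blue, green, red); there is no depth.
- r.camera_info(name): a dict with "mtx" (3x3 intrinsics, pixels), "k1" (the pictures are not rectified: a ray, as slopes to the right and down, at radius r is drawn at 1 + k1 r^2 times it, then the intrinsics apply), "R" (3x3) and "t" (3): a world point X has camera coordinates R X + t; the wrist camera has in their place "hand_eye" (4x4, takes a point from camera to tool coordinates, whose origin is the TCP and whose axes are the tool frame's). Camera axes: x right, y down, z forward; pixel columns grow to the right and rows downward; lengths in m; the calibration is good to about 2 mm. A picture is of the moment at which its call begins: read the wrist's pose just before it. camera_info takes no time and is no camera call.
- r.finish_job(): hands the job in, once; it reports no verdict.
The state is a dict: "clock": time; "joint_positions": joint angles; "joint_vel": joint speeds; "joint_torque": joint torques, N m; "ee_pos": TCP position; "tcp_rot": TCP orientation; "contact_force": force on the tool from outside, world axes, zero at the start; "moment": the same for the moment, N m; "width": opening from 0.0 (shut) to 1.0 (fully open).
Only numpy, scipy, OpenCV 4.12 (cv2) and the standard library are available. Lean on these libraries where they do the work, as an engineer would, in place of code of your own. Each camera call takes 0.05 s, during which the arm holds its last target.

## Task

Pull the analyser's sample tray all the way out to its stop, then take the carousel by the black knob in its middle and turn it clockwise (seen from above), counting three clicks, so that the empty place comes to the red pointer; do not run on past the third click. Finish still gripping the knob at that third stop, with the tray fully out, so that I can load the tube: do not let go. Leave the racks, boxes, plates, bottle and pipette around it where they are.

Things in the scene. Friction and masses are not known exactly. Their poses are not given: they have to be found in the camera images.
- analyser: light grey bench analyser, fixed (place and yaw vary). Origin on the bench under the middle of the tray's front opening; its x points into the machine (the tray slides out along -x), y left seen from the robot, z up. Reaches 128 mm left, 200 mm right of the origin. Front hood top 137 mm high; from 160 mm behind the front face a rear housing 202 mm high, with a box on it to 240 mm
- tray (a joint): how far the sample tray is out, in m: 0 shut, 0.170 at its stop (a hard stop). It may start up to 0.03 ajar. Slides against about 3 N of friction and stays where left; it has no latch
- tray_handle (a point): middle of the tray's steel bow handle: round bar 10 mm thick, 110 mm long, along y (axes as the analyser's), 98 mm above the bench, its centre line 42 mm in front of the tray's front panel (37 mm free behind the bar) and 142 mm in front of the knob's axis. The panel is 200 mm wide, its top 122 mm above the bench. Moves with the tray
- index_knob: black fluted round knob on the middle of the carousel, fixed to it, 38 mm across, 34 mm high. Origin: middle of its underside, 74.5 mm above the bench; z up. A white line on top shows its turn. Under the hood while the tray is shut; with the tray at its stop its axis is 82 mm in front of the analyser's front face. The flat deck around it is 74 mm high
- knob_grip (a point): point on the knob's axis where to grip it, 95.5 mm above the bench, 13 mm below the knob's top
- carousel (a joint): turn of the carousel and its knob in rad, growing CLOCKWISE seen from above. It clicks into a stop every 22.5 degrees (0.3927 rad; 16 all round, no end stop). It starts in the stop at 0; the third stop is 1.178. About 0.1 N m to leave a stop; half-way it tips over and is drawn into the next
- loading_mark (a point): tip of the red pointer on the tray, at the inner side of the middle of its front panel, 74 mm above the bench; a red stripe runs from it up the panel and over its top edge
- empty_place (a point): middle of the one empty place (dark hole in a blue ring) of the carousel, 58 mm from the knob's axis; at the third stop it faces the red pointer. The other 15 hold capped tubes, caps up to 81 mm above the bench: green at the pointer at the start, then two yellow, then the empty place
- blue_rack: a low blue tube rack with red- and clear-capped tubes, 138 x 75 x 75 mm high. Origin at the middle of its underside. A bystander
- red_rack: a low red tube rack with yellow-capped tubes, 180 x 54 x 62 mm high. Origin at the middle of its underside. A bystander
- plate_stack: a stack of five clear microplates, 86 x 128 x 73 mm high. Origin at the middle of its underside. A bystander
- tip_box: a blue pipette-tip box with a pale lid, 85 x 120 x 68 mm high. Origin at the middle of its underside. A bystander
- reagent_bottle: an amber bottle with a red cap, 62 mm across, 125 mm high. Origin at the middle of its underside. A bystander
- pipette: a dark blue hand pipette lying on the bench, 280 mm long along its x, 30 mm high. Origin under its middle. A bystander
- cuvette_box: a white box with an orange lid, 72 x 102 x 40 mm high, standing beside the way of the tray. Origin at the middle of its underside. A bystander

How it is judged:
By the outcome, as a careful person would: the job done as asked, in the order asked, and still so for the second after the job is handed in, while the arm keeps its last pose, push and grip.
It also fails if it takes over 46 s, if anything falls off the work surface, if the arm or the gripper's body presses on something with over 40 N, if the wrist force passes 120 N, or if a joint passes its speed limit or range.

## Working session

There is one attempt and no reset: what is moved stays moved. The work goes in short steps, Python scripts to look and compute and a tool call to move; the robot and the scene stay as the last step left them, time stands still between calls to the robot, and variables do not carry over. Pictures are saved under pics/ and viewed, and the job is handed in when it is done.

Besides the shell and the picture viewer there is one more tool, called after "Emit:" as a command line: name --argument value ..., lists and objects as JSON in quotes. drive_tool: Moves the arm, as the interface text tells. Its arguments: {"type":"object","properties":{"offset":{"type":"array"},"angular":{"type":"array"},"hand":{"type":"array"},"squeeze":{"type":"number"}},"required":["offset","angular","hand"]}

```bash
mkdir -p pics; ls; python3 - <<'E'
from bench import r
import cv2,numpy as np
np.set_printoptions(precision=4,suppress=True)
for n in("side","top"):
    cv2.imwrite(f"pics/{n}0.png",r.grab_frame(n)); print(n,r.camera_info(n))
print(r.camera_info("wrist"));print(r.get_obs(),r.grasp_offset)
E
```

```text
pics
side {'mtx': array([[502.8721,   0.    , 320.8137],
       [  0.    , 502.8721, 197.3131],
       [  0.    ,   0.    ,   1.    ]]), 'k1': -0.1029559834715856, 'R': array([[ 0.9842, -0.1765,  0.0155],
       [-0.12  , -0.7286, -0.6743],
       [ 0.1303,  0.6618, -0.7383]]), 't': array([-0.5562,  0.0768,  1.4023])}
top {'mtx': array([[414.7605,   0.    , 317.7373],
       [  0.    , 414.7605, 194.2502],
       [  0.    ,   0.    ,   1.    ]]), 'k1': 0.005200751033567544, 'R': array([[-0.0224, -0.9997,  0.0103],
       [-0.9913,  0.0209, -0.1301],
       [ 0.1299, -0.0131, -0.9914]]), 't': array([-0.0723,  0.5591,  1.3385])}
{'mtx': array([[283.4865,   0.    , 319.0523],
       [  0.    , 283.4865, 200.588 ],
       [  0.    ,   0.    ,   1.    ]]), 'k1': 0.004070864934087815, 'hand_eye': array([[-0.0003, -0.2813,  0.9596, -0.1666],
       [ 0.0009, -0.9596, -0.2813,  0.0781],
       [ 1.    ,  0.0008,  0.0005,  0.0006],
       [ 0.    ,  0.    ,  0.    ,  1.    ]])}
{'clock': 0.1, 'joint_positions': array([-1.2725,  0.6158, -0.0126,  1.4247,  0.0081,  1.1034, -0.0404]), 'joint_vel': array([-0.0007, -0.0002,  0.0025, -0.0027,  0.0004,  0.0001,  0.0003]), 'joint_torque': array([  0.0006, -46.0046,   0.2097, -16.6245,  -0.0611,   0.017 ,
         0.0001]), 'ee_pos': array([0.2072, 0.6153, 0.2176]), 'tcp_rot': array([-0.9681,  1.3474,  0.9658]), 'contact_force': array([ 0.0522, -0.2617,  0.3721]), 'moment': array([ 0.0007,  0.0092, -0.0441]), 'width': 0.9968803353204027} 0.0188
```

View pics/side0.png

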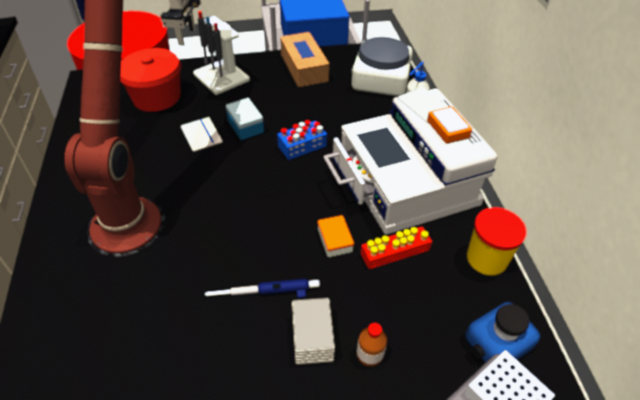

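View pics/top0.png

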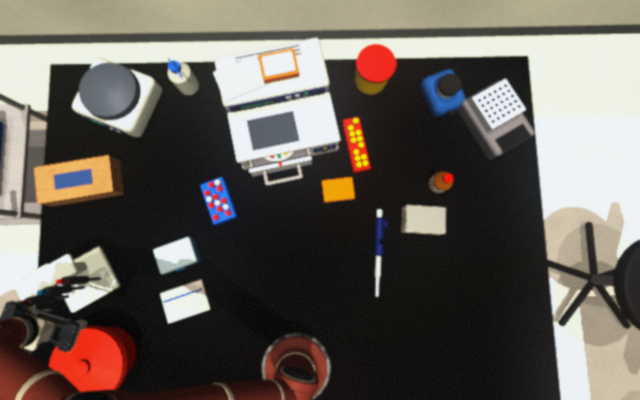

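The side view shows the tray ajar with its handle near (340,170). The top view has the handle bar near (283,180), the orange cuvette box at (338,189) and the blue rack at (217,200). I'll zoom in and measure.

```bash
cat > h.py <<'E'
import numpy as np,cv2
from scipy.spatial.transform import Rotation as Ro
from bench import r
np.set_printoptions(precision=4,suppress=True)
def ray(n,uv,pose=None):
    c=r.camera_info(n);K=c["mtx"]
    d=np.array([c["k1"],0,0,0,0.])
    p=cv2.undistortPoints(np.array([[uv]],float),K,d)[0,0]
    v=np.array([p[0],p[1],1.])
    if n!="wrist": R=c["R"];return -R.T@c["t"],R.T@v
    H=c["hand_eye"];P,W=pose;W=Ro.from_rotvec(W).as_matrix()
    return W@H[:3,3]+P, W@(H[:3,:3]@v)
def onz(n,uv,z,pose=None):
    o,d=ray(n,uv,pose);return o+d*(z-o[2])/d[2]
def proj(n,X,pose=None):
    c=r.camera_info(n);X=np.array(X,float)
    if n!="wrist": R,t=c["R"],c["t"]
    else:
        H=c["hand_eye"];W=Ro.from_rotvec(pose[1]).as_matrix()
        Rw=W@H[:3,:3];o=W@H[:3,3]+pose[0];R=Rw.T;t=-R@o
    p=R@X+t;return cv2.projectPoints(p.reshape(1,1,3),np.zeros(3),np.zeros(3),c["mtx"],np.array([c["k1"],0,0,0,0.]))[0].ravel()
E
python3 - <<'E'
import cv2
a=cv2.imread("pics/top0.png")[130:210,210:360];cv2.imwrite("pics/topz.png",cv2.resize(a,None,fx=5,fy=5,interpolation=cv2.INTER_CUBIC))
a=cv2.imread("pics/side0.png")[130:230,310:430];cv2.imwrite("pics/sidez.png",cv2.resize(a,None,fx=5,fy=5,interpolation=cv2.INTER_CUBIC))
E
```

```text
(no output)
```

View pics/topz.png

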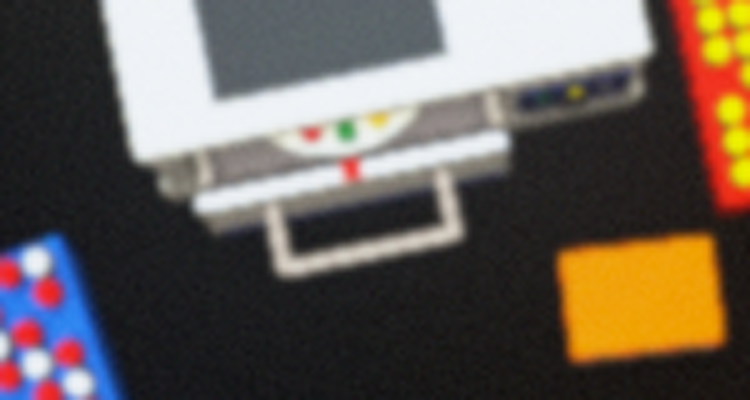

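View pics/sidez.png

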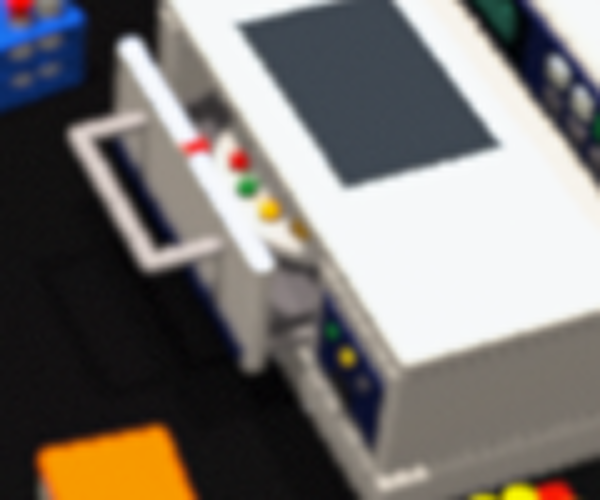

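```bash
python3 - <<'E'
from h import *
A=[onz("top",(266.5,183.5),.098),onz("top",(300.8,177.3),.098)]
B=[onz("side",(326.2,156.2),.098),onz("side",(340.2,182.8),.098)]
print(A,np.linalg.norm(A[0]-A[1]));print(B,np.linalg.norm(B[0]-B[1]))
for P in(A,B):
    d=(P[0]-P[1])[:2]; print("mid",(P[0]+P[1])/2,"yaw deg",np.degrees(np.arctan2(-d[0],d[1])))
# hood front edge, top z .137
q=[onz("top",(210+u/5,130+v/5),.137) for u,v in((140,160),(650,50))]
d=(q[0]-q[1])[:2];print(q,np.degrees(np.arctan2(-d[0],d[1])),np.linalg.norm(d))
# panel red stripe front/back top edge
print("stripe",onz("top",(210+351/5,130+168/5),.122))
for n,c in(("orange",[(557,250),(713,233),(725,342),(572,362)]),):
    for u,v in c: print(n,onz("top",(210+u/5,130+v/5),.04))
for u,v in [(60,235),(125,400)]: print("blue",onz("top",(210+u/5,130+v/5),.06))
o=r.get_obs();print(Ro.from_rotvec(o["tcp_rot"]).as_matrix())
E
```

```text
[array([0.5872, 0.0783, 0.098 ]), array([ 0.6049, -0.0309,  0.098 ])] 0.11057136084411522
[array([0.594 , 0.0808, 0.098 ]), array([ 0.6124, -0.0312,  0.098 ])] 0.11353859656289149
mid [0.5961 0.0237 0.098 ] yaw deg 9.217463899063395
mid [0.6032 0.0248 0.098 ] yaw deg 9.339079654236667
[array([0.6502, 0.1616, 0.137 ]), array([ 0.7139, -0.1565,  0.137 ])] 11.323735162426816 0.32445875130841323
stripe [0.6456 0.0323 0.122 ]
orange [ 0.6045 -0.0976  0.04  ]
orange [ 0.6138 -0.2017  0.04  ]
orange [ 0.5405 -0.2073  0.04  ]
orange [ 0.5294 -0.1057  0.04  ]
blue [0.6178 0.2276 0.06  ]
blue [0.5086 0.1848 0.06  ]
[[-0.0007 -0.9477  0.3191]
 [-0.0022  0.3191  0.9477]
 [-1.     -0.0001 -0.0023]]
```

Emit:
drive_tool --offset '[[0, -0.035, -0.027], [0, -0.084, -0.065], [0, -0.133, -0.103], [0, -0.182, -0.141], [0, -0.231, -0.179], [0, -0.28, -0.217], [0, -0.329, -0.255], [0, -0.378, -0.293], [0, -0.427, -0.331], [0, -0.466, -0.363]]' --angular '[[0.1, 0, 0], [0.21, 0, 0], [0.32, 0, 0], [0.43, 0, 0], [0.54, 0, 0], [0.65, 0, 0], [0.76, 0, 0], [0.87, 0, 0], [0.97, 0, 0], [1.056, 0, 0]]' --hand '[0.04, 0.04, 0.04, 0.04, 0.04, 0.04, 0.04, 0.04, 0.04, 0.04]' --squeeze 40

```text
clock: 1.35
ee_pos: [0.5341, 0.1207, 0.2184]
tcp_rot: [-0.146, 1.566, 0.145]
contact_force: [0.3, 0.4, -0.1]
width: 0.432
```

```bash
python3 - <<'E'
from h import *
o=r.get_obs();print(o);im=r.grab_frame("wrist");cv2.imwrite("pics/w1.png",im)
np.savez("w1.npz",p=o["ee_pos"],w=o["tcp_rot"])
W=Ro.from_rotvec(o["tcp_rot"]).as_matrix();print(W)
E
```

```text
{'clock': 1.35, 'joint_positions': array([-0.4794,  0.4698,  0.3263,  1.7311, -0.1761,  0.9699,  0.0994]), 'joint_vel': array([ 0.6019,  0.2014,  0.1904, -0.3073, -0.1699,  0.1541,  0.1691]), 'joint_torque': array([ -1.4873, -38.3802,   3.2497, -14.239 ,   0.1556,  -0.006 ,
        -0.0936]), 'ee_pos': array([0.5341, 0.1207, 0.2184]), 'tcp_rot': array([-0.1461,  1.5662,  0.1451]), 'contact_force': array([ 0.2744,  0.437 , -0.0777]), 'moment': array([ 0.0109,  0.0704, -0.0066]), 'width': 0.4318126020288053}
[[-0.0003 -0.1844  0.9829]
 [-0.0007  0.9829  0.1844]
 [-1.     -0.0006 -0.0004]]
```

View pics/w1.png

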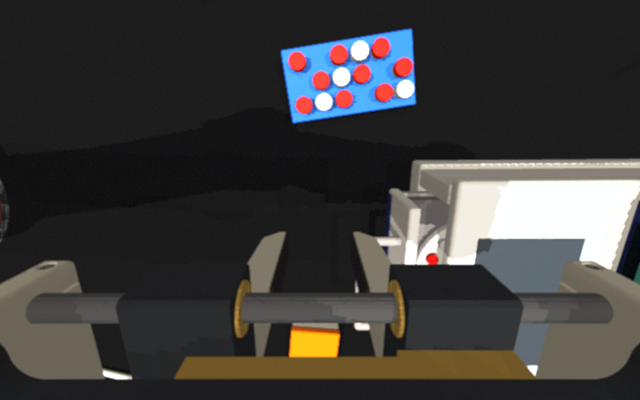

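The wrist view shows only the handle's left end at (385,240), partly behind the fingers. I'll move to the right of the handle so the camera sees all of it.

Emit:
drive_tool --offset '[[0, -0.02, 0.005], [0, -0.05, 0.012], [0, -0.08, 0.019], [0, -0.11, 0.026], [0, -0.14, 0.032], [0, -0.165, 0.038], [0, -0.185, 0.042], [0, -0.198, 0.045], [0, -0.198, 0.045], [0, -0.198, 0.045]]' --angular '[[0, 0, 0], [0, 0, 0], [0, 0, 0], [0, 0, 0], [0, 0, 0], [0, 0, 0], [0, 0, 0], [0, 0, 0], [0, 0, 0], [0, 0, 0]]' --hand '[0.032, 0.032, 0.032, 0.032, 0.032, 0.032, 0.032, 0.032, 0.032, 0.032]'

```text
clock: 2.65
ee_pos: [0.6146, -0.0612, 0.2185]
tcp_rot: [-0.15, 1.566, 0.151]
contact_force: [-0.8, 0.4, -0.0]
width: 0.344
```

```bash
python3 - <<'E'
from h import *
o=r.get_obs();im=r.grab_frame("wrist");cv2.imwrite("pics/w2.png",im)
np.savez("w2.npz",p=o["ee_pos"],w=o["tcp_rot"]);print(o["ee_pos"],o["joint_vel"],o["joint_positions"])
W=Ro.from_rotvec(o["tcp_rot"]).as_matrix();print(W)
E
```

```text
[ 0.6146 -0.0612  0.2185] [-0.0074 -0.0019 -0.002   0.0029 -0.0007 -0.0022  0.0012] [-0.129   0.5795  0.3253  1.5306 -0.2026  1.0654  0.4369]
[[-0.0005 -0.1905  0.9817]
 [ 0.0012  0.9817  0.1905]
 [-1.      0.0012 -0.0003]]
```

View pics/w2.png

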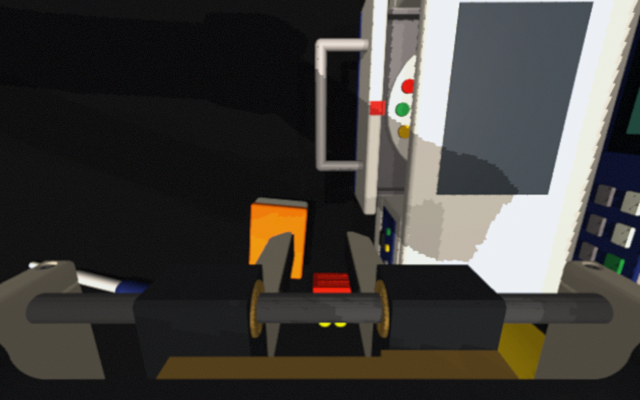

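Now the whole bar is visible, from (321,44) to (321,165), with the red stripe at (377,108).

```bash
python3 - <<'E'
from h import *
z=np.load("w2.npz");pose=(z["p"],z["w"]);W=Ro.from_rotvec(z["w"]).as_matrix()
im=cv2.imread("pics/w2.png");g=cv2.cvtColor(im,cv2.COLOR_BGR2GRAY)
cs=[]
for v in range(58,155,8):
    row=g[v,305:340].astype(float);m=row>90
    cs.append((305+np.where(m)[0].mean(),v))
P=np.array([onz("wrist",c,.098,pose) for c in cs]);print(np.array(cs)[:, 0])
f=np.polyfit(P[:,1],P[:,0],1);print("yaw",np.degrees(-np.arctan(f[0])),"tool",np.degrees(np.arctan2(W[1,2],W[0,2])))
e=[onz("wrist",c,.098,pose) for c in((321,40),(321,169.5))];print(e,np.linalg.norm(e[0]-e[1]))
h=(e[0]+e[1])/2;print("handle",h, "tool delta",W.T@(h-z["p"]))
s=onz("wrist",(377,108),.122,pose);print("stripe",s,W.T@(s-h))
# front face edge of hood top
for c in((383,5),(362,210),(424,20),(405,250)):print(c,W.T@(onz("wrist",c,.122,pose)-h),W.T@(onz("wrist",c,.137,pose)-h))
E
```

```text
[320.  320.  320.5 321.  321.  321.  321.  320.5 320.5 320.5 320.5 320.5
 320.5]
yaw 11.196432530952206 tool 10.979445707266786
[array([0.589 , 0.0827, 0.098 ]), array([ 0.6119, -0.0333,  0.098 ])] 0.11823744842107775
handle [0.6004 0.0247 0.098 ] tool delta [0.1206 0.0869 0.0025]
stripe [0.6488 0.034  0.122 ] [-0.024  -0.0001  0.0493]
(383, 5) [-0.0239  0.0786  0.0494] [-0.0389  0.0737  0.0465]
(362, 210) [-0.0241 -0.0948  0.0401] [-0.0391 -0.0898  0.0377]
(424, 20) [-0.0239  0.068   0.0835] [-0.0389  0.0637  0.0786]
(405, 250) [-0.0242 -0.1376  0.0858] [-0.0392 -0.1302  0.0807]
```

Emit:
drive_tool --offset '[[0, 0.03, 0.001], [0, 0.065, 0.002], [0, 0.087, 0.0025], [0.03, 0.087, 0.0025], [0.065, 0.087, 0.0025], [0.1, 0.087, 0.0025], [0.125, 0.087, 0.0025], [0.138, 0.087, 0.0025], [0.138, 0.087, 0.0025], [0.138, 0.087, 0.0025]]' --angular '[[0, 0, 0], [0, 0, 0], [0, 0, 0], [0, 0, 0], [0, 0, 0], [0, 0, 0], [0, 0, 0], [0, 0, 0], [0, 0, 0], [0, 0, 0]]' --hand '[0.032, 0.032, 0.032, 0.032, 0.032, 0.032, 0.032, 0.032, 0.032, 0.0]'

```text
clock: 3.95
ee_pos: [0.6018, 0.0232, 0.0818]
tcp_rot: [-0.149, 1.563, 0.149]
contact_force: [-0.3, -0.6, 0.2]
width: 0.282
```

```bash
python3 - <<'E'
from h import *
o=r.get_obs();print(o["ee_pos"],o["contact_force"],o["width"]*93)
im=r.grab_frame("wrist");cv2.imwrite("pics/w3.png",im)
E
```

```text
[0.6018 0.0232 0.0818] [-0.2829 -0.5527  0.1894] 26.186412283425895
```

View pics/w3.png

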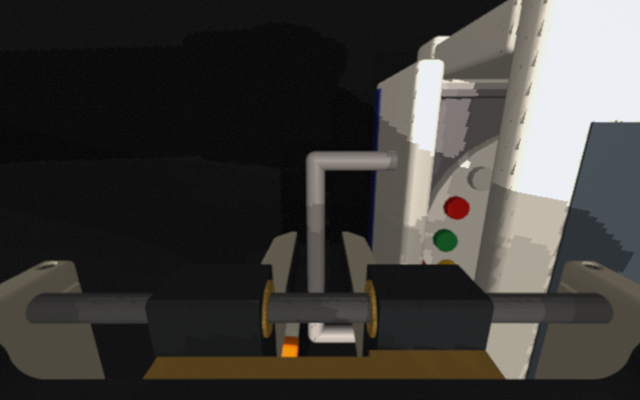

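The bar runs between the open fingers at column 318. I'll close and pull.

Emit:
drive_tool --offset '[[0, 0, 0], [0, 0, 0], [0, 0, 0], [0, 0, 0], [0, 0, -0.008], [0, 0, -0.024], [0, 0, -0.044], [0, 0, -0.064], [0, 0, -0.084], [0, 0, -0.1]]' --angular '[[0, 0, 0], [0, 0, 0], [0, 0, 0], [0, 0, 0], [0, 0, 0], [0, 0, 0], [0, 0, 0], [0, 0, 0], [0, 0, 0], [0, 0, 0]]' --hand '[0, 0, 0, 0, 0, 0, 0, 0, 0, 0]' --squeeze 40

```text
clock: 5.25
ee_pos: [0.5046, 0.0044, 0.0814]
tcp_rot: [-0.15, 1.559, 0.149]
contact_force: [4.5, -0.8, -0.2]
width: 0.092
```

Emit:
drive_tool --offset '[[0, 0, -0.01], [0, 0, -0.018], [0, 0, -0.024], [0, 0, -0.029], [0, 0, -0.033], [0, 0, -0.037], [0, 0, -0.04], [0, 0, -0.042], [0, 0, -0.042], [0, 0, -0.042]]' --angular '[[0, 0, 0], [0, 0, 0], [0, 0, 0], [0, 0, 0], [0, 0, 0], [0, 0, 0], [0, 0, 0], [0, 0, 0], [0, 0, 0], [0, 0, 0]]' --hand '[0, 0, 0, 0, 0, 0, 0, 0, 0, 0]'

```text
clock: 6.5
ee_pos: [0.4625, -0.0037, 0.0814]
tcp_rot: [-0.149, 1.563, 0.149]
contact_force: [2.3, 0.4, 6.7]
width: 0.094
```

Emit:
drive_tool --offset '[[0, 0, -0.001], [0, 0, -0.002], [0, 0, -0.003], [0, 0, -0.004], [0, 0, -0.005], [0, 0, -0.006], [0, 0, -0.006], [0, 0, -0.006], [0, 0, -0.006], [0, 0, -0.006]]' --angular '[[0, 0, 0], [0, 0, 0], [0, 0, 0], [0, 0, 0], [0, 0, 0], [0, 0, 0], [0, 0, 0], [0, 0, 0], [0, 0, 0], [0, 0, 0]]' --hand '[0, 0, 0, 0, 0, 0, 0, 0, 0, 0]'

```text
clock: 7.75
ee_pos: [0.4575, -0.0047, 0.0814]
tcp_rot: [-0.15, 1.561, 0.149]
contact_force: [2.8, 0.6, 5.7]
width: 0.096
```

```bash
python3 - <<'E'
from h import *
o=r.get_obs();print(o["ee_pos"],o["contact_force"],o["width"]*93)
cv2.imwrite("pics/w4.png",r.grab_frame("wrist"));im=r.grab_frame("side");cv2.imwrite("pics/s4.png",cv2.resize(im[110:240,260:440],None,fx=4,fy=4,interpolation=cv2.INTER_CUBIC))
E
```

```text
[ 0.4575 -0.0047  0.0814] [2.7823 0.5569 5.738 ] 8.965074259174015
```

View pics/w4.png

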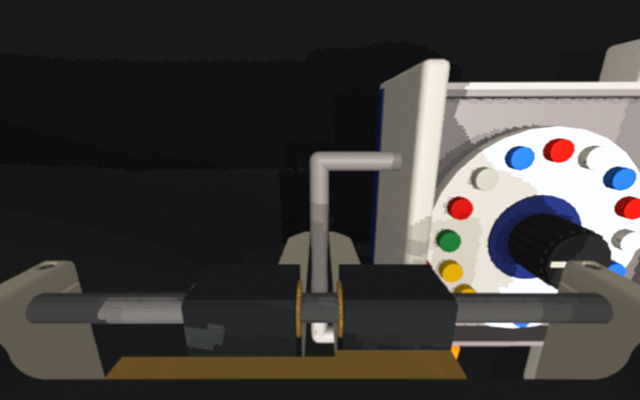

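View pics/s4.png

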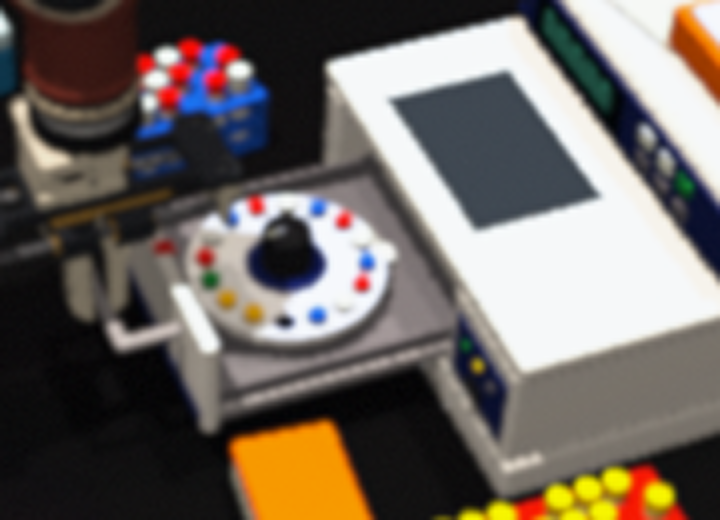

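It's moving freely, with only about 3 N of friction, so it isn't at the stop yet. I'll keep pulling.

Emit:
drive_tool --offset '[[0, 0, -0.001], [0, 0, -0.002], [0, 0, -0.003], [0, 0, -0.004], [0, 0, -0.005], [0, 0, -0.006], [0, 0, -0.007], [0, 0, -0.008], [0, 0, -0.008], [0, 0, -0.008]]' --angular '[[0, 0, 0], [0, 0, 0], [0, 0, 0], [0, 0, 0], [0, 0, 0], [0, 0, 0], [0, 0, 0], [0, 0, 0], [0, 0, 0], [0, 0, 0]]' --hand '[0, 0, 0, 0, 0, 0, 0, 0, 0, 0]'

```text
clock: 9.1
ee_pos: [0.4577, -0.0047, 0.0815]
tcp_rot: [-0.152, 1.546, 0.149]
contact_force: [15.7, 3.9, -9.4]
width: 0.095
```

It's at the hard stop: an 8 mm further command gave no motion and the force rose to 16 N. I'll relax the pull, open and lift straight up.

Emit:
drive_tool --offset '[[0, 0, 0.004], [0, 0, 0.0075], [0, 0, 0.0075], [0, 0, 0.0075], [0, 0, 0.0075], [0, 0, 0.0075], [-0.02, 0, 0.0075], [-0.055, 0, 0.0075], [-0.09, 0, 0.0075], [-0.12, 0, 0.0075]]' --angular '[[0, 0, 0], [0, 0, 0], [0, 0, 0], [0, 0, 0], [0, 0, 0], [0, 0, 0], [0, 0, 0], [0, 0, 0], [0, 0, 0], [0, 0, 0]]' --hand '[0, 0, 0.03, 0.03, 0.03, 0.03, 0.032, 0.034, 0.05, 0.052]'

```text
clock: 10.35
ee_pos: [0.4545, -0.0049, 0.2017]
tcp_rot: [-0.149, 1.566, 0.149]
contact_force: [-0.2, 0.7, -0.4]
width: 0.526
```

Emit:
drive_tool --offset '[[0, -0.018, 0.02], [0, -0.036, 0.045], [0, -0.054, 0.075], [0, -0.072, 0.105], [0, -0.088, 0.13], [0, -0.09, 0.142], [0, -0.09, 0.142], [0, -0.09, 0.142], [0, -0.09, 0.142], [0, -0.09, 0.142]]' --angular '[[0, 0, 0], [0, 0, 0], [0, 0, 0], [0, 0, 0], [0, 0, 0], [0, 0, 0], [0, 0, 0], [0, 0, 0], [0, 0, 0], [0, 0, 0]]' --hand '[0.055, 0.055, 0.055, 0.055, 0.055, 0.055, 0.055, 0.055, 0.055, 0.055]'

```text
clock: 11.6
ee_pos: [0.611, -0.0661, 0.2009]
tcp_rot: [-0.149, 1.566, 0.15]
contact_force: [-0.5, 0.2, -0.3]
width: 0.594
```

```bash
python3 - <<'E'
from h import *
o=r.get_obs();im=r.grab_frame("wrist");cv2.imwrite("pics/w5.png",im)
np.savez("w5.npz",p=o["ee_pos"],w=o["tcp_rot"]);print(o["clock"],o["ee_pos"],o["contact_force"],o["moment"],o["joint_positions"],o["width"]*93)
W=Ro.from_rotvec(o["tcp_rot"]).as_matrix();print(W)
E
```

```text
11.6 [ 0.611  -0.0661  0.2009] [-0.541   0.1534 -0.35  ] [-0.0619  0.0821  0.0192] [-0.1279  0.5924  0.3347  1.5641 -0.2169  1.0219  0.4577] 55.24174405073738
[[-0.     -0.1891  0.982 ]
 [ 0.0002  0.982   0.1891]
 [-1.      0.0002 -0.    ]]
```

View pics/w5.png

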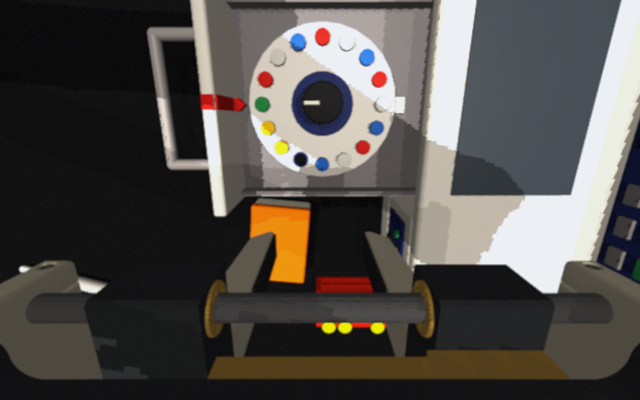

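The tray is out. The knob is at about (322,102), the red pointer at (243,104), the green cap at (262,104) and the empty hole at (301,159), third anticlockwise from green. Next I'll measure the knob.

```bash
python3 - <<'E'
from h import *
z=np.load("w5.npz");pose=(z["p"],z["w"]);W=Ro.from_rotvec(z["w"]).as_matrix()
im=cv2.imread("pics/w5.png")
cv2.imwrite("pics/w5z.png",cv2.resize(im[10:190,140:440],None,fx=2.6,fy=2.6,interpolation=cv2.INTER_CUBIC))
hsv=cv2.cvtColor(im,cv2.COLOR_BGR2HSV)
# blue hub ring outer contour
m=((hsv[...,2]<120)).astype(np.uint8);m[:, :285]=0;m[:,360:]=0;m[:65]=0;m[140:]=0
n,l,s,c=cv2.connectedComponentsWithStats(m)
i=1+np.argmax(s[1:,4]);ct=cv2.findContours((l==i).astype(np.uint8),0,2)[0][0];print("hub ring",s[i],cv2.minEnclosingCircle(ct),cv2.fitEllipse(ct))
# black knob
k=((im.max(2)<48)&(l==i)).astype(np.uint8);n,l2,s2,c2=cv2.connectedComponentsWithStats(k);j=1+np.argmax(s2[1:,4]);ct2=cv2.findContours((l2==j).astype(np.uint8),0,2)[0][0];print("knob",s2[j],cv2.minEnclosingCircle(ct2))
hub=cv2.fitEllipse(ct)[0]
for zz in(.0745,.076):print("hub on deck",onz("wrist",hub,zz,pose))
kn=cv2.minEnclosingCircle(ct2)[0]
for zz in(.1085,.095):print("knob",onz("wrist",kn,zz,pose),onz("wrist",hub,zz,pose))
g=onz("wrist",(262,104),.081,pose);w=onz("wrist",(383,104),.081,pose);rd=onz("wrist",(322,37),.081,pose);b=onz("wrist",(322,164),.081,pose);print("caps",(g+w)/2,(rd+b)/2,np.linalg.norm(g-w),np.linalg.norm(rd-b))
e=[onz("wrist",c,.098,pose) for c in((153,29),(171,166))];print("bar",(e[0]+e[1])/2)
E
```

```text
hub ring [ 292   72   60   64 2958] ((321.5, 103.26190185546875), 31.930593490600586) ((321.6817626953125, 103.22911071777344), (59.47227096557617, 63.044979095458984), 179.6368865966797)
knob [ 302   80   42   45 1292] ((322.0, 102.06977081298828), 22.06986427307129)
hub on deck [0.5967 0.025  0.0745]
hub on deck [0.5967 0.0249 0.076 ]
knob [0.5967 0.0244 0.1085] [0.5967 0.0234 0.1085]
knob [0.5968 0.0251 0.095 ] [0.5967 0.024  0.095 ]
caps [0.5976 0.0241 0.081 ] [0.5972 0.0238 0.081 ] 0.11581820606137216 0.11472309540599769
bar [ 0.4564 -0.0022  0.098 ]
```

View pics/w5z.png

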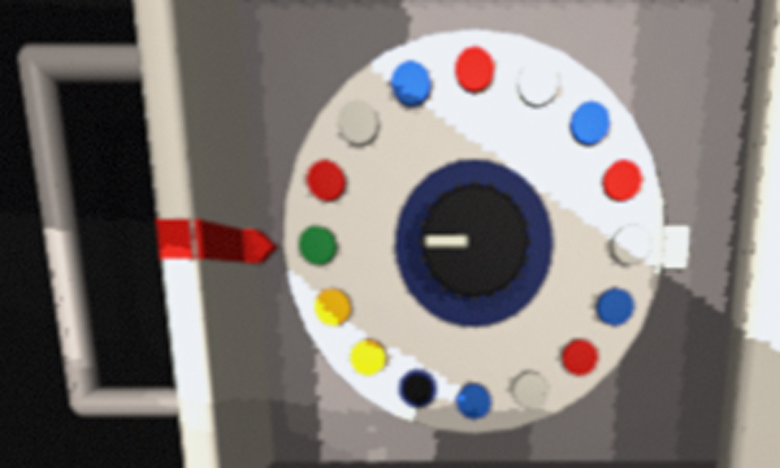

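Emit:
drive_tool --offset '[[0, 0.01, 0], [0, 0.025, 0.001], [0, 0.04, 0.001], [0, 0.055, 0.002], [0, 0.07, 0.003], [0, 0.08, 0.003], [0, 0.088, 0.0034], [0, 0.0915, 0.0034], [0, 0.0915, 0.0034], [0, 0.0915, 0.0034]]' --angular '[[-0.18, 0, 0], [-0.36, 0, 0], [-0.54, 0, 0], [-0.72, 0, 0], [-0.9, 0, 0], [-1.08, 0, 0], [-1.26, 0, 0], [-1.44, 0, 0], [-1.62, 0, 0], [-1.8, 0, 0]]' --hand '[0.05, 0.05, 0.05, 0.05, 0.05, 0.05, 0.05, 0.05, 0.05, 0.05]'

```text
clock: 12.9
ee_pos: [0.5973, 0.024, 0.2008]
tcp_rot: [-1.515, 0.978, 1.515]
contact_force: [0.2, -0.8, 0.3]
width: 0.539
```

Emit:
drive_tool --offset '[[0, 0, 0], [0, 0, 0], [0.02, 0, 0], [0.04, 0, 0], [0.06, 0, 0], [0.06, 0, 0], [0.06, 0, 0], [0.06, 0, 0], [0.06, 0, 0], [0.06, 0, 0]]' --angular '[[0, 0, 0], [0, 0, 0], [0, 0, 0], [0, 0, 0], [0, 0, 0], [0, 0, 0], [0, 0, 0], [0, 0, 0], [0, 0, 0], [0, 0, 0]]' --hand '[0.05, 0.05, 0.05, 0.05, 0.05, 0.05, 0.05, 0.05, 0.05, 0.05]'

```text
clock: 14.15
ee_pos: [0.5977, 0.0241, 0.141]
tcp_rot: [-1.511, 0.981, 1.51]
contact_force: [-0.2, -0.5, -0.5]
width: 0.534
```

```bash
python3 - <<'E'
from h import *
o=r.get_obs();im=r.grab_frame("wrist");cv2.imwrite("pics/w6.png",im)
np.savez("w6.npz",p=o["ee_pos"],w=o["tcp_rot"]);print(o["clock"],o["ee_pos"],o["contact_force"],o["moment"],o["joint_positions"],o["width"]*93)
W=Ro.from_rotvec(o["tcp_rot"]).as_matrix();print(W);print(W.T@(np.array([.597,.0244,.079])-o["ee_pos"]))
E
```

```text
14.15 [0.5977 0.0241 0.141 ] [-0.2298 -0.4647 -0.4786] [ 0.0506 -0.0481 -0.039 ] [ 0.0165  0.6196 -0.151   1.6717  0.1158  0.8585  1.8073] 49.62019374133259
[[ 0.0006 -0.9135 -0.4069]
 [ 0.     -0.4069  0.9135]
 [-1.     -0.0006 -0.0002]]
[0.062  0.0005 0.0005]
```

View pics/w6.png

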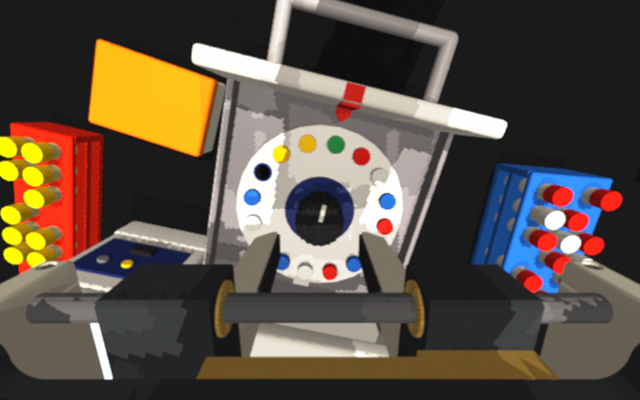

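The wrist view shows the knob at (322,212) centred between the fingers, the pointer tip at (343,116) and the tray out. I'll descend and grip.

Emit:
drive_tool --offset '[[0.02, 0, 0], [0.04, 0.0005, 0.0005], [0.055, 0.0005, 0.0005], [0.0615, 0.0005, 0.0005], [0.0615, 0.0005, 0.0005], [0.0615, 0.0005, 0.0005], [0.0615, 0.0005, 0.0005], [0.0615, 0.0005, 0.0005], [0.0615, 0.0005, 0.0005], [0.0615, 0.0005, 0.0005]]' --angular '[[0, 0, 0], [0, 0, 0], [0, 0, 0], [0, 0, 0], [0, 0, 0], [0, 0, 0], [0, 0, 0], [0, 0, 0], [0, 0, 0], [0, 0, 0]]' --hand '[0.05, 0.05, 0.05, 0.05, 0.05, 0, 0, 0, 0, 0]' --squeeze 40

```text
clock: 15.45
ee_pos: [0.5975, 0.0241, 0.0798]
tcp_rot: [-1.512, 0.98, 1.509]
contact_force: [1.5, -0.9, 4.2]
width: 0.381
```

```bash
python3 - <<'E'
from h import *
o=r.get_obs();im=r.grab_frame("wrist");cv2.imwrite("pics/w7.png",im)
print(o["clock"],o["ee_pos"],o["contact_force"],o["moment"],o["joint_positions"],o["width"]*93)
W=Ro.from_rotvec(o["tcp_rot"]).as_matrix();print(W)
E
```

```text
15.45 [0.5975 0.0241 0.0798] [ 1.4507 -0.8895  4.2199] [-0.1826 -0.05   -0.0267] [ 0.0076  0.6976 -0.1377  1.7256  0.134   0.7259  1.7912] 35.43912951402419
[[ 0.0016 -0.9135 -0.4068]
 [-0.0004 -0.4068  0.9135]
 [-1.     -0.0013 -0.001 ]]
```

View pics/w7.png

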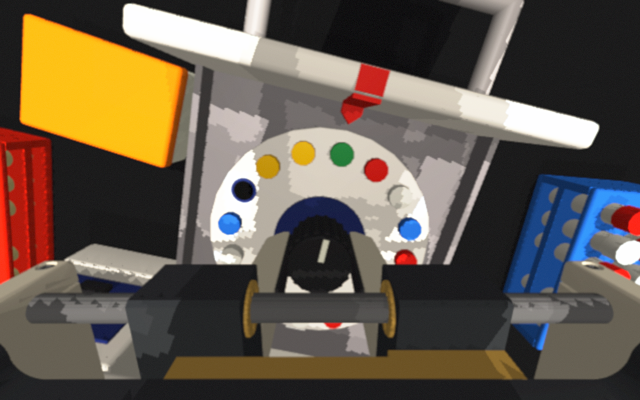

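Knob is gripped at 35.4 mm (flutes). First click: turn 22.5°.

Emit:
drive_tool --offset '[[0, 0, 0], [0, 0, 0], [0, 0, 0], [0, 0, 0], [0, 0, 0], [0, 0, 0], [0, 0, 0], [0, 0, 0], [0, 0, 0], [0, 0, 0]]' --angular '[[0.05, 0, 0], [0.1, 0, 0], [0.15, 0, 0], [0.2, 0, 0], [0.25, 0, 0], [0.3, 0, 0], [0.35, 0, 0], [0.393, 0, 0], [0.393, 0, 0], [0.393, 0, 0]]' --hand '[0, 0, 0, 0, 0, 0, 0, 0, 0, 0]'

```text
clock: 16.75
ee_pos: [0.5976, 0.0237, 0.0798]
tcp_rot: [-1.229, 1.196, 1.226]
contact_force: [-0.5, -2.2, 5.2]
width: 0.381
```

```bash
python3 - <<'E'
from h import *
o=r.get_obs();im=r.grab_frame("wrist");cv2.imwrite("pics/w8.png",im)
print(o["clock"],o["ee_pos"],o["contact_force"],o["moment"],o["joint_positions"],o["width"]*93)
W=Ro.from_rotvec(o["tcp_rot"]).as_matrix();print(np.degrees(np.arctan2(W[1,2],W[0,2])),"before",np.degrees(np.arctan2(.9135,-.4068)))
E
```

```text
16.75 [0.5976 0.0237 0.0798] [-0.5442 -2.2021  5.1967] [-0.356  -0.1502 -0.017 ] [-0.0611  0.6942 -0.0254  1.728   0.0262  0.718   1.4957] 35.43277563426407
91.44386983407017 before 114.00437567424434
```

View pics/w8.png

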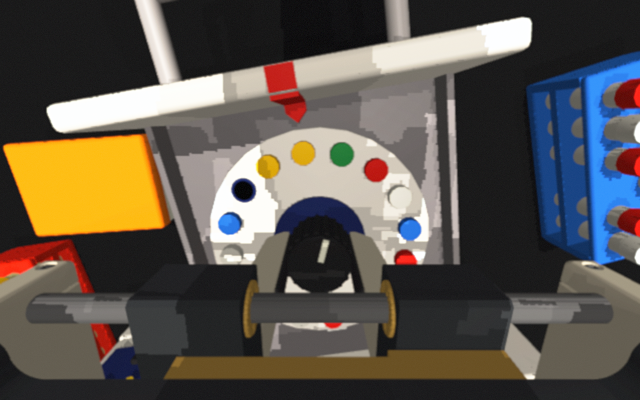

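First click made: 22.56° turned, no slip, residual twist about 0, and the first yellow cap (302,152) is at the pointer (297,118). Two more follow, one at a time.

Emit:
drive_tool --offset '[[0, 0, 0], [0, 0, 0], [0, 0, 0], [0, 0, 0], [0, 0, 0], [0, 0, 0], [0, 0, 0], [0, 0, 0], [0, 0, 0], [0, 0, 0]]' --angular '[[0.05, 0, 0], [0.1, 0, 0], [0.15, 0, 0], [0.2, 0, 0], [0.25, 0, 0], [0.3, 0, 0], [0.35, 0, 0], [0.393, 0, 0], [0.393, 0, 0], [0.393, 0, 0]]' --hand '[0, 0, 0, 0, 0, 0, 0, 0, 0, 0]'

```text
clock: 18.05
ee_pos: [0.5975, 0.0234, 0.0798]
tcp_rot: [-0.936, 1.36, 0.932]
contact_force: [0.3, -1.9, 5.2]
width: 0.379
```

```bash
python3 - <<'E'
from h import *
o=r.get_obs();im=r.grab_frame("wrist");cv2.imwrite("pics/w9.png",im)
print(o["clock"],o["ee_pos"],o["contact_force"],o["moment"],o["width"]*93)
W=Ro.from_rotvec(o["tcp_rot"]).as_matrix();print(np.degrees(np.arctan2(W[1,2],W[0,2])))
E
```

```text
18.05 [0.5975 0.0234 0.0798] [ 0.2684 -1.8763  5.2007] [-0.5503 -0.1014 -0.0246] 35.20202325722199
68.91862265636257
```

View pics/w9.png

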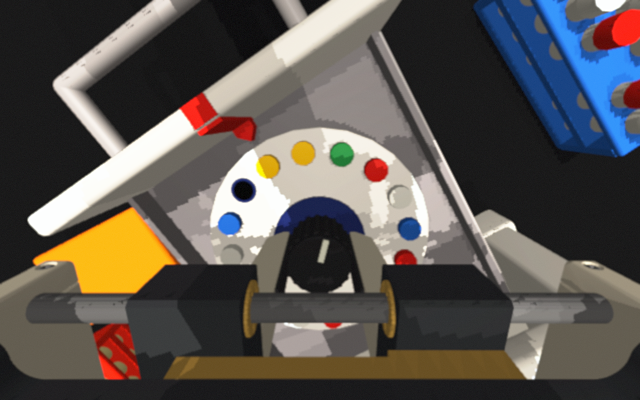

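Second click made: the second yellow cap (267,166) is at the pointer (250,132), and the total turn is 45.1°. Third and last click:

Emit:
drive_tool --offset '[[0, 0, 0], [0, 0, 0], [0, 0, 0], [0, 0, 0], [0, 0, 0], [0, 0, 0], [0, 0, 0], [0, 0, 0], [0, 0, 0], [0, 0, 0]]' --angular '[[0.05, 0, 0], [0.1, 0, 0], [0.15, 0, 0], [0.2, 0, 0], [0.25, 0, 0], [0.3, 0, 0], [0.35, 0, 0], [0.392, 0, 0], [0.392, 0, 0], [0.392, 0, 0]]' --hand '[0, 0, 0, 0, 0, 0, 0, 0, 0, 0]'

```text
clock: 19.35
ee_pos: [0.5973, 0.023, 0.0798]
tcp_rot: [-0.635, 1.476, 0.632]
contact_force: [-1.3, -2.5, 5.7]
width: 0.379
```

```bash
python3 - <<'E'
from h import *
o=r.get_obs();im=r.grab_frame("wrist");cv2.imwrite("pics/w10.png",im)
print(o["clock"],o["ee_pos"],o["contact_force"],o["moment"],o["joint_vel"],o["width"]*93)
W=Ro.from_rotvec(o["tcp_rot"]).as_matrix();print(np.degrees(np.arctan2(W[1,2],W[0,2])))
for n in("side","top"):cv2.imwrite(f"pics/{n}10.png",r.grab_frame(n))
s=cv2.imread("pics/side10.png");cv2.imwrite("pics/s10.png",cv2.resize(s[110:260,240:440],None,fx=4,fy=4,interpolation=cv2.INTER_CUBIC))
E
```

```text
19.35 [0.5973 0.023  0.0798] [-1.2926 -2.5371  5.674 ] [-0.6203  0.0542  0.0324] [ 0.0008 -0.0001 -0.0014 -0.0016  0.0013 -0.0001 -0.0005] 35.260996764641355
46.4429700510747
```

View pics/w10.png

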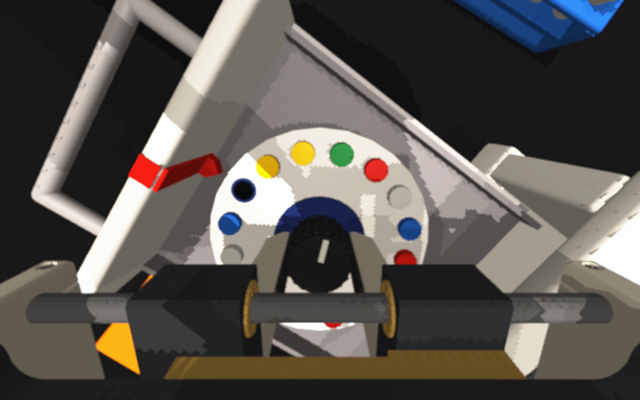

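View pics/s10.png

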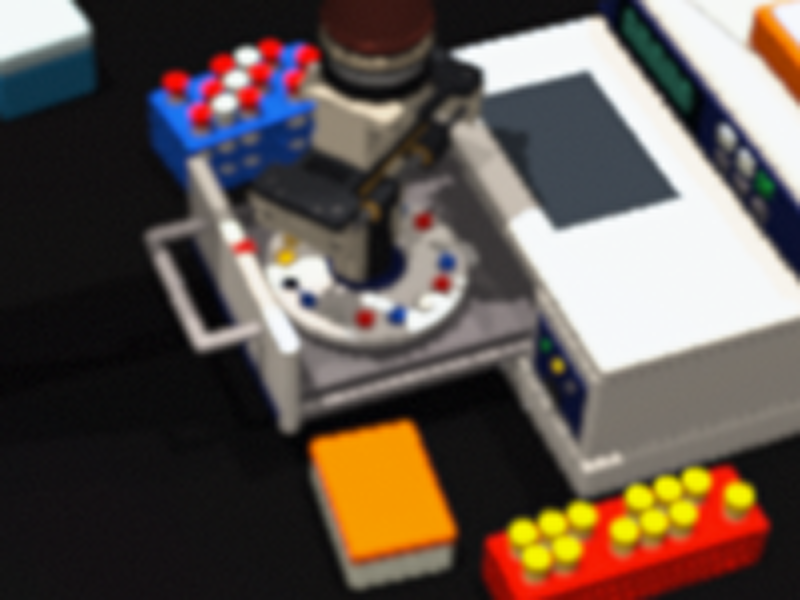

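View pics/top10.png

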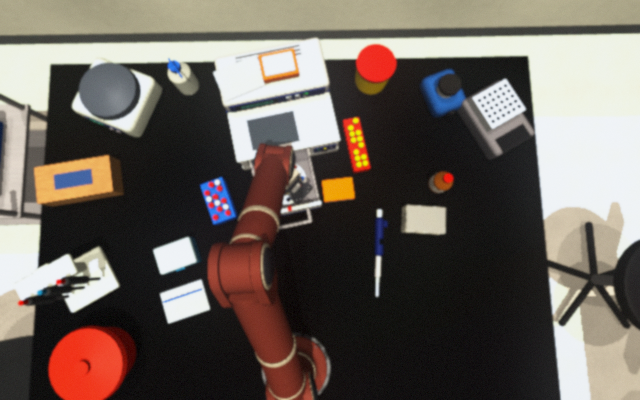

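Third click made: the empty place (243,190) faces the pointer (218,165), total turn 67.6°. Bystanders look unmoved. I'll press the tray lightly outward through the knob to confirm it's still on its stop.

Emit:
drive_tool --offset '[[0, 0.0006, -0.0008], [0, 0.0012, -0.0016], [0, 0.0018, -0.0025], [0, 0.0023, -0.0033], [0, 0.0023, -0.0033], [0, 0.0023, -0.0033], [0, 0.0023, -0.0033], [0, 0.0023, -0.0033], [0, 0.0023, -0.0033], [0, 0.0023, -0.0033]]' --angular '[[0, 0, 0], [0, 0, 0], [0, 0, 0], [0, 0, 0], [0, 0, 0], [0, 0, 0], [0, 0, 0], [0, 0, 0], [0, 0, 0], [0, 0, 0]]' --hand '[0, 0, 0, 0, 0, 0, 0, 0, 0, 0]'

```text
clock: 20.75
ee_pos: [0.5973, 0.023, 0.0799]
tcp_rot: [-0.638, 1.468, 0.63]
contact_force: [8.7, -2.1, -0.5]
width: 0.383
```

```bash
python3 - <<'E'
from h import *
o=r.get_obs();im=r.grab_frame("wrist");cv2.imwrite("pics/w11.png",im)
pose=(o["ee_pos"],o["tcp_rot"])
print(o["clock"],o["ee_pos"],o["contact_force"],o["moment"],o["width"]*93)
W=Ro.from_rotvec(o["tcp_rot"]).as_matrix();print(np.degrees(np.arctan2(W[1,2],W[0,2])))
g=cv2.cvtColor(im,cv2.COLOR_BGR2GRAY)
def c(mask,x0,y0,x1,y1):
    m=np.zeros_like(g);m[y0:y1,x0:x1]=mask[y0:y1,x0:x1];M=cv2.moments(m,True);return M["m10"]/M["m00"],M["m01"]/M["m00"]
h=cv2.cvtColor(im,cv2.COLOR_BGR2HSV)
e=c((g<45)|((h[...,0]>110)&(h[...,0]<130)&(h[...,1]>100)),228,176,258,205)
red=((h[...,0]<8)|(h[...,0]>172))&(h[...,1]>150)&(g<200)
ys,xs=np.where(red[140:190,120:235]);i=np.argmax(xs);tip=(xs[i]+120,ys[i]+140)
k=np.array([.5971,.0240]) 
E=onz("wrist",e,.075,pose);T=onz("wrist",tip,.074,pose)
for nm,P in(("empty",E),("tip",T)):
    d=P[:2]-k;print(nm,P,np.linalg.norm(d),np.degrees(np.arctan2(d[1],d[0]))%360)
print(e,tip)
E
```

```text
20.75 [0.5973 0.023  0.0799] [ 8.67   -2.0528 -0.4956] [-0.8705 -1.2331 -0.0379] 35.6278395894191
46.517433042657366
empty [0.5399 0.0134 0.075 ] 0.058184123455675245 190.49658158118703
tip [0.5214 0.0136 0.074 ] 0.07644925154468361 187.84114053324495
(243.02663438256658, 189.91283292978207) (np.int64(221), np.int64(168))
```

View pics/w11.png

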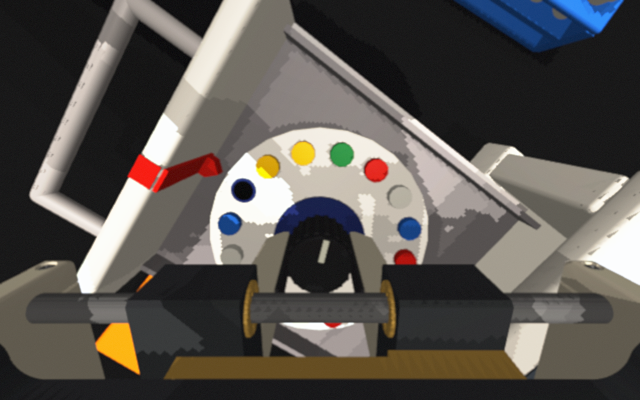

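The tray didn't move and the force rose to 9 N, so it is on its stop. The empty place bears 190.5° from the knob, against 191° expected. Handing in while still gripping.

```bash
python3 - <<'E'
from bench import r
print(r.finish_job())
E
```

```text
the job is handed in; nothing more can be done
None
```

The tray is fully out, the empty place is at the red pointer after three clicks, and the gripper is still holding the knob. I handed the job in at about 20.8 s; no verdict was reported.

**What I did:** I pulled the tray about 147 mm by its bow handle to the hard stop. Then I gripped the knob with 40 N and turned it clockwise in three separate 22.5° steps, checking a picture after each click.

**Last checks:**
- **Tray:** a light outward push through the knob moved nothing and the force rose to about 9 N, so the tray is on its stop. I left that push on.
- **Carousel:** the total turn is 67.5°, with no slip seen. The residual twist is about 0.04 N m, so the knob sits in the stop.
- **Empty place:** it measured 58.2 mm from the knob's axis at a bearing of 190.5°, against about 191° expected.
- **Bystanders:** in the last side and top pictures, everything around the analyser looks to be where it was.

**One disagreement:** the pointer tip, read from a single pixel, came out at 187.8°, about 3° off. I put that down to picking the corner of the arrow head, since the picture shows the empty place facing the pointer.

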